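# Put the workshop bench things back in their places

### The job

Tidy the bench: stand the red can in the red cup and the blue can in the blue cup, put the yellow tape roll flat over the steel post, and lay the orange case flat inside the orange outline on the black pad, lined up with it. Set each thing down gently, not dropping it or knocking anything over, and leave the jar of bolts and the wrench where they are.

Things in the scene. Friction and masses are not known exactly. Their poses are not given: they have to be found in the camera images.
- red_can: red aerosol can, upright, 118 mm tall, straight body 50 mm across up to 96 mm height, then a 42 mm cap; smooth rigid metal, about 0.2 kg; origin at the centre of its underside, z up
- blue_can: blue aerosol can, upright, 118 mm tall, straight body 50 mm across up to 96 mm height, then a 42 mm cap; smooth rigid metal, about 0.2 kg; origin at the centre of its underside, z up
- tape_roll: yellow roll of tape lying flat: ring 60 mm across, hole 38 mm, 20 mm tall, rigid, about 0.06 kg; origin at the centre of its underside, z up
- bit_case: orange drill-bit case lying flat, 100 mm long (its x) by 56 mm wide (its y) by 34 mm tall, rigid, closed, about 0.25 kg, black band round it and grey panel on top; origin at the centre of its underside, z up
- red_holder: red round cup, inside 72 mm across, outside 80 mm, on a dark 110 x 110 mm base plate fixed to the bench; the cup's rim is 32 mm above the bench and its inner floor 9 mm above it; origin on the bench under the cup's centre, z up
- blue_holder: blue round cup, inside 72 mm across, outside 80 mm, on a dark 110 x 110 mm base plate fixed to the bench; the cup's rim is 32 mm above the bench and its inner floor 9 mm above it; origin on the bench under the cup's centre, z up
- tape_post: steel post 16 mm thick with a tapered tip, its top 42 mm above the bench, upright in the middle of a yellow 110 x 110 mm base plate 6 mm thick, fixed to the bench; origin on the bench under the post, z up
- case_pad: black pad 144 (its x) by 100 mm (its y), 4 mm thick, fixed to the bench, with an orange outline painted on it, 124 mm (x) by 80 mm (y) inside the line; origin on the bench under the outline's centre, z up
- bolt_jar: bystander: closed amber glass jar with a steel lid, 54 mm across, 75 mm tall, standing loose between the things; origin at the centre of its underside
- wrench: bystander: steel wrench 180 mm long lying loose at the far edge of the bench, roughly across the bench (along y), under 20 mm tall; origin under its middle, x along the handle
Mind the look-alikes: they are no part of the job. There is more than one size of the bit_case; the one meant has the size given above. Of the things that look like the tape_post, the larger one is meant.

How it is judged:
By the outcome, as a careful person would: the job done as asked, in the order asked, and still so for the second after the job is handed in, with the robot touching nothing.
It also fails if it takes over 128 s, if anything falls off the work surface, if the arm or the gripper's body presses on something with over 40 N, if the wrist force passes 120 N, or if a joint passes its speed limit or range.

### The arm

A 7-joint arm with a two-finger parallel gripper is mounted at the origin on the work surface. World frame = base frame: x ahead of the robot, y to its left, z up, the work surface at z = 0. Lengths are in m, angles in degrees, forces in N, time in s.
With the tool pointing down it reaches from about 0.4 to 0.875 m from the base axis. Payload 4.4 kg.
Tool frame: the origin (TCP) lies at the very end of the fingers, on their centre line; the grasp point (between the pads) lies 19 mm behind it; z points along the fingers, y is the line along which they close (so a half turn about z gives the same grasp; the last joint's range is limited). The gripper opens to 85 mm and grips with 20 to 120 N. Pads are 22 mm wide; open, the fingers measure 114 mm over their backs; the gripper's body (76 mm by 85 mm) begins 54 mm behind the grasp point. The pads swing forward as they close: fully open they stand 13 mm farther back than shut.
Start: joints at [72.892, 36.005, 2.206, 86.941, -1.547, 57.084, -1.146], TCP at [0.15, -0.632, 0.231] pointing down, gripper open.
Joint ranges: [-175.42, 175.42], [-21.48, 121.26], [-71.46, 75.88], [10.55, 141.38], [-63.04, 243.04], [13.31, 113.54], [-168.57, 168.57]. Speed limits (degrees/s): [147.25, 147.25, 180, 180, 180, 180, 180].

### API

Orientations are given as a 3x3 rotation matrix whose columns are the frame's x, y, z axes.
In Python, from bench import readout, vision, env, recognise gives the robot as it stands. The module is installed in compiled form; this text tells all that it offers.
- The arm moves only by the shell command python3 -m jog 'ROWS' [FORCE]. ROWS is JSON, a list of rows, each an object of numbers: "x", "y", "z": the shift along the tool's x, y, z in mm; "roll": the turn about the tool's z in degrees; "grip": the opening, from -1 (shut) to 1 (fully open). A call has 1 to 8 rows; each row is the pose to reach, as a shift and turn from the pose commanded when the call began, along the tool's axes at that moment; what a row does not reach only later rows make up. A row lasts 1/8 s, in which the tool goes at most 62.5 mm and 10.7 degrees, less where a joint would pass 70% of its speed; a pose out of reach is approached as far as the arm can. A call with a gripper value outside its range is refused whole. The fingers move at their own pace and stop on an object; FORCE is the grip in N (left out, the last holds). Time passes only in rows, so rows that repeat a pose let the fingers close. It gives the time, the measured TCP pose, the force, the opening and the grip force at its end, in the units of the state.
- readout.read_state(): the state, without advancing time (a new reading comes with each control period).
- vision.capture(name): name is "scene" or "side" or "wrist"; returns a dict with "color" (400x640x3 uint8, red, green, blue), "depth" (400x640 float32, m along the optical axis (not along the pixel's ray), 0 where there is no reading), "fx", "fy", "cx", "cy" (pixels), "R" (3x3) and "t" (3): a world point X has camera coordinates R X + t. Camera axes: x right, y down, z forward; pixel columns grow to the right and rows downward; lengths in m; the calibration is good to about 2 mm. The wrist camera is an equidistant fisheye: a pixel r from the principal point sees the ray r / f radians off the axis. A picture is of the moment at which its call begins.
- env.job_done(): hands the job in; it is judged then, once.
Trained networks look in a picture, given as the dict that the camera call returned (one of the last four; its "shot" number tells which), for a name from the list of things; names that differ only in an ending like _2 or _b are one class to them, and where a whole thing is asked for, a point or a joint stands for the part that bears it (a point fixed in the world has none). Each returns a list of dicts, best first, with "confidence" (0 to 1); they miss things now and then, are a little off and sometimes report something else, mostly with a low value. They report only what shows in the picture. A call takes as long as a camera call. They do not tell look-alikes from the thing itself.
- recognise(thing, picture): "uv" ([column, row] in pixels, amid what is visible of it).
The state is a dict: "clock": time; "joint_pos": joint angles; "joint_vel": joint speeds; "joint_efforts": joint torques, N m; "tcp_pos": TCP position; "tcp_rot": TCP orientation; "wrist_force": force on the tool from outside, world axes, zero at the start; "wrist_torque": the same for the moment, N m; "width": opening from 0.0 (shut) to 1.0 (fully open); "gripper_force": force on a finger pad.
Only numpy, scipy, OpenCV 4.12 (cv2) and the standard library are available. Lean on these libraries where they do the work, as an engineer would, in place of code of your own. Each camera call takes 0.05 s, during which the arm holds its last target. There are 200 camera calls.

## Working session

There is one attempt and no reset: what is moved stays moved. The work goes in short steps, Python scripts to look and compute and a shell command to move; the robot and the scene stay as the last step left them, time stands still between calls to the robot, and variables do not carry over. Pictures are saved under pics/ and viewed, at most 14 in all, crops included, and the job is handed in when it is done.

```bash
mkdir -p pics
cat > h.py <<'E'
import numpy as np, cv2
from bench import readout, vision, env, recognise
def cloud(p):
    d=p["depth"]; v,u=np.mgrid[:400,:640]
    c=np.stack([(u-p["cx"])/p["fx"]*d,(v-p["cy"])/p["fy"]*d,d],-1)
    X=(c-np.array(p["t"]))@np.array(p["R"])
    X[d==0]=np.nan
    return X
def save(p,n): cv2.imwrite("pics/"+n,p["color"][...,::-1])
E
python3 - <<'E'
from h import *
s=readout.read_state(); print(s["clock"],s["tcp_pos"],np.round(s["tcp_rot"],3).tolist(),s["width"])
for n in("scene","side"):
    p=vision.capture(n); save(p,n+"0.png"); X=cloud(p)
    np.savez(n+"0.npz",X=X,c=p["color"])
    print(n,"cam",-np.array(p["R"]).T@p["t"])
    for t in "red_can blue_can tape_roll bit_case red_holder blue_holder tape_post case_pad bolt_jar wrench".split():
        for r in recognise(t,p)[:3]:
            u,v=map(int,np.round(r["uv"])); print(t,u,v,round(r["confidence"],2),np.round(X[v,u],3))
E
```

```text
0.0 [ 0.14984106 -0.63184998  0.23036083] [[0.973, 0.231, -0.0], [0.231, -0.973, 0.002], [-0.0, -0.002, -1.0]] 0.996960778240293
scene cam [ 1.12513114 -0.43193     0.96989525]
red_can 262 224 0.66 [ 0.494 -0.111  0.083]
blue_can 322 192 0.97 [0.514 0.075 0.091]
tape_roll 179 252 0.72 [ 0.375 -0.308  0.009]
bit_case 311 118 0.85 [0.208 0.284 0.053]
bit_case 353 155 0.81 [0.421 0.28  0.037]
red_holder 372 231 0.94 [0.66  0.132 0.012]
red_holder 330 236 0.59 [0.628 0.006 0.067]
blue_holder 176 315 0.69 [ 0.532 -0.4    0.005]
blue_holder 287 296 0.68 [ 0.667 -0.167  0.012]
tape_post 450 140 0.83 [0.554 0.599 0.007]
tape_post 409 159 0.65 [0.53  0.424 0.01 ]
case_pad 176 315 0.74 [ 0.532 -0.4    0.005]
bolt_jar 330 235 0.82 [0.63  0.004 0.075]
wrench 367 303 0.73 [ 0.807 -0.029  0.009]
side cam [-0.24258743  0.79485125  1.26180261]
red_can 364 173 0.72 [ 0.46  -0.077  0.071]
blue_can 318 196 0.7 [0.482 0.11  0.085]
tape_roll 422 167 0.67 [ 0.375 -0.286  0.016]
bit_case 286 259 0.92 [0.399 0.316 0.037]
bit_case 338 304 0.92 [0.187 0.312 0.049]
bit_case 287 143 0.38 [ 0.796 -0.029  0.003]
red_holder 276 182 0.66 [0.671 0.128 0.01 ]
blue_holder 337 143 0.62 [ 0.666 -0.158  0.01 ]
tape_post 177 288 0.91 [0.55  0.599 0.012]
tape_post 227 261 0.69 [0.523 0.441 0.018]
tape_post 365 170 0.35 [ 0.46  -0.08   0.083]
case_pad 409 135 0.85 [ 0.522 -0.394 -0.001]
case_pad 286 140 0.33 [ 0.809 -0.035  0.005]
wrench 288 142 0.56 [ 0.793 -0.031  0.009]
```

View pics/scene0.png

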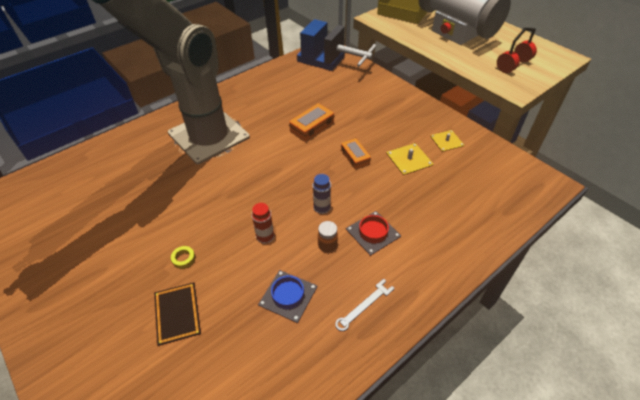

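View pics/side0.png

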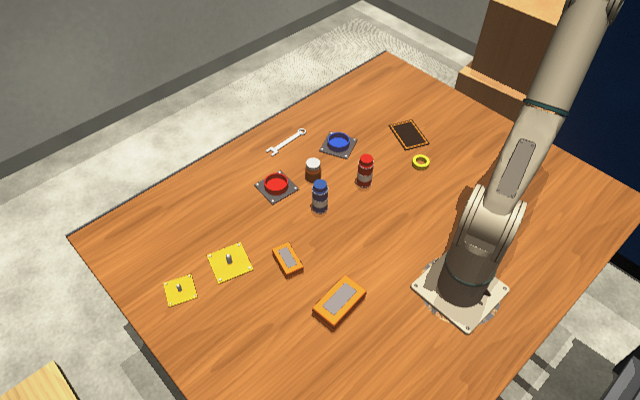

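```bash
cat > fit.py <<'E'
from h import *
from scipy.optimize import least_squares
def near(X,c,r,z0,z1): 
    m=(np.hypot(X[...,0]-c[0],X[...,1]-c[1])<r)&(X[...,2]>z0)&(X[...,2]<z1); return m
def circ(P,c,R=None):
    if R: f=lambda q:np.hypot(P[:,0]-q[0],P[:,1]-q[1])-R; q0=c
    else: f=lambda q:np.hypot(P[:,0]-q[0],P[:,1]-q[1])-q[2]; q0=[*c,.03]
    s=least_squares(f,q0,loss="soft_l1",f_scale=.002); return np.round(s.x,4)
def rect(P):
    (c,wh,a)=cv2.minAreaRect((P[:,:2]*1000).astype(np.float32)); return np.round(c,1),np.round(wh,1),round(a,1),len(P)
E
python3 - <<'E'
from fit import *
for n in("scene","side"):
    d=np.load(n+"0.npz"); X=d["X"]; c=d["c"].astype(int); r,g,b=c[...,0],c[...,1],c[...,2]
    hsv=cv2.cvtColor(d["c"],cv2.COLOR_RGB2HSV)
    print(n,"table z",np.nanmedian(X[near(X,(.45,-.2),.05,-.02,.02)][:,2]))
    for k,q,R in(("red_can",(.475,-.095),.025),("blue_can",(.495,.09),.025),("jar",(.615,.01),.027)):
        P=X[near(X,q,.05,.015,.09 if R<.026 else .06)]; T=X[near(X,q,.05,.108 if R<.026 else .068,.13)]
        print(k,circ(P,q,R),circ(P,q),len(P),"top",np.round(T.mean(0),4),len(T))
    for k,q in(("red_h",(.665,.128)),("blue_h",(.665,-.16))):
        m=near(X,q,.06,.022,.04); P=X[m]; print(k,circ(P,q),len(P),circ(P,q,.038),rect(X[near(X,q,.085,.003,.04)]))
    q=(.378,-.29);P=X[near(X,q,.05,.014,.03)]; print("tape",circ(P,q),circ(P,q,.0245),rect(P),P[:,2].max())
    for k,q in(("case",(.41,.30)),("case2",(.2,.3))):
        P=X[near(X,q,.1,.028,.07)]; print(k,rect(P),np.percentile(P[:,2],[50,95]))
    for k,q in(("post",(.53,.435)),("post2",(.555,.6))):
        P=X[near(X,q,.06,.018,.06)]; print(k,P.mean(0) if len(P) else 0,len(P),P[:,2].max() if len(P) else 0)
        m=near(X,q,.1,-.01,.03)&(hsv[...,0]>23)&(hsv[...,0]<35)&(hsv[...,1]>150); print("  plate",rect(X[m]))
    m=near(X,(.53,-.4),.12,-.01,.03)&(hsv[...,2]<70); print("pad",rect(X[m]))
    m=near(X,(.53,-.4),.12,-.01,.03)&(hsv[...,2]<70)
    m=near(X,(.8,-.03),.15,.006,.03); print("wrench",rect(X[m]))
E
```

```text
scene table z 0.002257349159070024
red_can [ 0.4727 -0.099 ] [ 0.4728 -0.099   0.0249] 321 top [ 0.476  -0.1009  0.1189] 201
blue_can [0.4939 0.0883] [0.4941 0.0882 0.0248] 303 top [0.4975 0.0852 0.1188] 174
jar [0.6062 0.0144] [0.6075 0.0132 0.0256] 228 top [0.6102 0.0112 0.0764] 246
red_h [0.6595 0.1342 0.0377] 234 [0.6595 0.1343] (array([665. , 127.5]), array([165.3, 166.4]), 8.1, 1636)
blue_h [ 0.6629 -0.1627  0.0378] 280 [ 0.6629 -0.1627] (array([ 664.9, -160.6]), array([168. , 167.5]), 75.0, 2246)
tape [ 0.3977 -0.3073  0.0237] [ 0.3978 -0.3074] (array([ 394.3, -305.8]), array([56.7, 54.6]), 63.2, 209) 0.026643783811212008
case (array([402.6, 304.5]), array([ 59.1, 104.8]), 75.4, 422) [0.03576626 0.03950673]
case2 (array([197.9, 292.4]), array([ 85.9, 142.9]), 4.2, 820) [0.04964113 0.05385096]
post [0.5250296  0.42761281 0.03403999] 38 0.045056076788200276
  plate (array([514.4, 421.8]), array([97.4, 92.5]), 87.9, 88)
post2 [0.54569697 0.58909443 0.02714883] 20 0.03693264079269233
  plate (array([0., 0.]), array([0., 0.]), 0.0, 0)
pad (array([ 532.6, -393.2]), array([ 83.3, 128
[... 581 characters left out ...]
49.1, 678)
tape [ 0.3965 -0.3041  0.0241] [ 0.3965 -0.3041] (array([ 395.1, -302.8]), array([55.2, 56.8]), 62.6, 107) 0.0266702954399118
case (array([403.1, 307. ]), array([ 58.7, 105.8]), 75.0, 552) [0.03428729 0.03836496]
case2 (array([199.2, 296.2]), array([ 85.2, 143.3]), 4.8, 1472) [0.04801336 0.05259027]
post [0.52088519 0.43450642 0.03347054] 37 0.045144843009186475
  plate (array([523.7, 434.1]), array([109.8, 115.6]), 74.5, 1018)
post2 [0.54348552 0.59417693 0.02694399] 17 0.034636583777446196
  plate (array([544.1, 594.6]), array([81.1, 86.4]), 69.1, 640)
pad (array([ 520.4, -386.1]), array([ 94.1, 138. ]), 68.2, 353)
wrench (array([806.2, -31.2]), array([281. , 269.7]), 84.4, 258)
```

```bash
python3 -m jog '[{"x":0,"y":0,"z":0,"roll":6.5,"grip":1},{"x":30,"y":-30,"z":0,"roll":13.3,"grip":1},{"x":70,"y":-71,"z":0,"roll":13.3,"grip":1},{"x":110,"y":-112,"z":0,"roll":13.3,"grip":1},{"x":150,"y":-152,"z":0,"roll":13.3,"grip":1},{"x":190,"y":-193,"z":0,"roll":13.3,"grip":1},{"x":230,"y":-233,"z":0,"roll":13.3,"grip":1},{"x":230,"y":-233,"z":0,"roll":13.3,"grip":1}]'
```

```text
clock: 2.1
tcp_pos: [0.323, -0.3484, 0.2315]
tcp_rot: [[1.0, 0.009, 0.001], [0.009, -1.0, 0.002], [0.001, -0.002, -1.0]]
wrist_force: [-0.3, -0.3, -0.4]
width: 1.003
gripper_force: 0.0
```

```bash
cat > to.py <<'E'
import sys
from h import *
s=readout.read_state(); p=np.array(s["tcp_pos"]); R=np.array(s["tcp_rot"])
print("t",round(s["clock"],2),"pos",np.round(p,4),"yaw",round(np.degrees(np.arctan2(R[1,0],R[0,0])),2),"w",round(s["width"],3),"F",np.round(s["wrist_force"],1),"g",round(s["gripper_force"],1),"j",np.round(s["joint_pos"],0))
if len(sys.argv)>3:
    d=(np.array(list(map(float,sys.argv[1:4])))-p)
    print("shift mm",np.round(R.T@d*1000,1))
E
python3 to.py .474 -.099 .231; python3 to.py
```

```text
t 2.1 pos [ 0.323  -0.3484  0.2315] yaw 0.54 w 1.003 F [-0.3 -0.3 -0.4] g 0.0 j [ 40.  22.   5. 114.  -3.  44. -43.]
shift mm [ 153.3 -248.     1.2]
t 2.1 pos [ 0.323  -0.3484  0.2315] yaw 0.54 w 1.003 F [-0.3 -0.3 -0.4] g 0.0 j [ 40.  22.   5. 114.  -3.  44. -43.]
```

```bash
python3 -m jog '[{"x":30,"y":-50,"z":0},{"x":60,"y":-100},{"x":90,"y":-150},{"x":120,"y":-200},{"x":153,"y":-248},{"x":153,"y":-248},{"x":153,"y":-248}]' >/dev/null; python3 to.py .474 -.099 .231
python3 - <<'E'
from h import *
p=vision.capture("wrist"); save(p,"w1.png"); R=np.array(p["R"]);t=np.array(p["t"]); print(-R.T@t,np.round(R,2).tolist(),p["fx"],p["cx"],p["cy"])
E
```

```text
t 2.1 pos [ 0.323  -0.3484  0.2315] yaw 0.54 w 1.003 F [-0.3 -0.3 -0.4] g 0.0 j [ 40.  22.   5. 114.  -3.  44. -43.]
shift mm [ 153.3 -248.     1.2]
[ 0.40012911 -0.34826039  0.3734889 ] [[0.01, -1.0, -0.0], [-0.95, -0.01, 0.31], [-0.31, -0.0, -0.95]] 309.70691628693146 317.3309198313664 202.43540746216783validation failed for argument at $[0]...
```

View pics/w1.png

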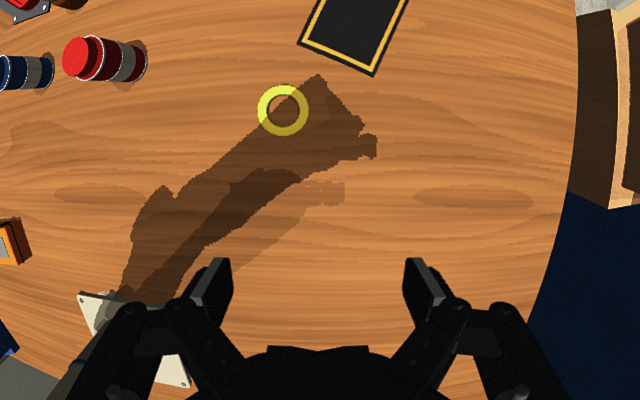

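The view is from the old pose because the move was refused: the rows need every key. It shows the tape ring at (283,110), the pad's near corner at (372,75) and the cans at upper left.

```bash
python3 -m jog '[{"x":30,"y":-50,"z":0,"roll":0,"grip":1},{"x":60,"y":-100,"z":0,"roll":0,"grip":1},{"x":90,"y":-150,"z":0,"roll":0,"grip":1},{"x":120,"y":-200,"z":0,"roll":0,"grip":1},{"x":153,"y":-248,"z":0,"roll":0,"grip":1},{"x":153,"y":-248,"z":0,"roll":0,"grip":1},{"x":153,"y":-248,"z":0,"roll":0,"grip":1}]' ; python3 to.py .474 -.099 .060
```

```text
clock: 3.02
tcp_pos: [0.4725, -0.1063, 0.2312]
tcp_rot: [[1.0, -0.001, -0.001], [-0.001, -1.0, -0.001], [-0.001, 0.001, -1.0]]
wrist_force: [-0.1, -0.5, -0.7]
width: 1.003
gripper_force: 0.0
t 3.02 pos [ 0.4725 -0.1063  0.2312] yaw -0.06 w 1.003 F [-0.1 -0.5 -0.7] g 0.0 j [  8.  23.   2. 113.  -1.  45. -79.]
shift mm [  1.6  -7.5 171.2]
```

```bash
python3 -m jog '[{"x":1.5,"y":-7,"z":30,"roll":0,"grip":1},{"x":1.5,"y":-7,"z":70,"roll":0,"grip":1},{"x":1.5,"y":-7,"z":85,"roll":0,"grip":1},{"x":1.5,"y":-7,"z":85,"roll":0,"grip":1},{"x":1.5,"y":-7,"z":85,"roll":0,"grip":1},{"x":1.5,"y":-7,"z":85,"roll":0,"grip":1}]' >/dev/null; python3 to.py .474 -.099 .060
python3 - <<'E'
from fit import *
p=vision.capture("wrist"); save(p,"w2.png"); print((p["depth"]>0).mean())
E
```

```text
t 3.77 pos [ 0.4749 -0.0983  0.1473] yaw -0.02 w 1.001 F [0.1 0.1 0.4] g 0.0 j [  7.  30.   2. 118.  -2.  32. -80.]
shift mm [-1.1  0.7 87.3]
0.9959296875
```

View pics/w2.png

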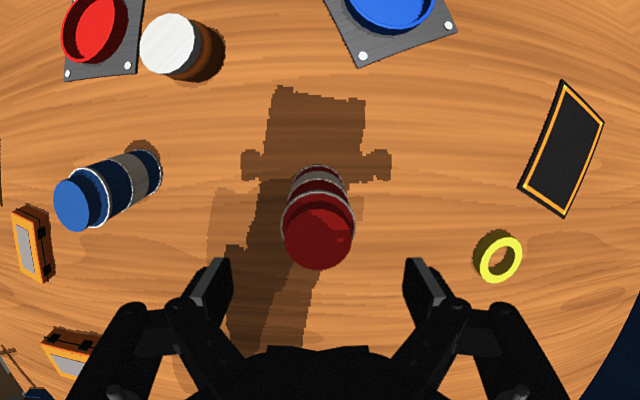

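The red can is centred at column 318, midway between the fingertips at about 226 and 410. I'll descend and grasp.

```bash
python3 -m jog '[{"x":-1,"y":0,"z":30,"roll":0,"grip":1},{"x":-1,"y":0,"z":60,"roll":0,"grip":1},{"x":-1,"y":0,"z":87,"roll":0,"grip":1},{"x":-1,"y":0,"z":87,"roll":0,"grip":1},{"x":-1,"y":0,"z":87,"roll":0,"grip":0.3},{"x":-1,"y":0,"z":87,"roll":0,"grip":0},{"x":-1,"y":0,"z":87,"roll":0,"grip":-0.3},{"x":-1,"y":0,"z":87,"roll":0,"grip":-0.6}]' 40 >/dev/null; python3 to.py;  python3 -m jog '[{"x":0,"y":0,"z":0,"roll":0,"grip":-1},{"x":0,"y":0,"z":0,"roll":0,"grip":-1},{"x":0,"y":0,"z":0,"roll":0,"grip":-1},{"x":0,"y":0,"z":0,"roll":0,"grip":-1}]' 40 >/dev/null; python3 to.py
```

```text
t 4.83 pos [ 0.4743 -0.0979  0.0607] yaw 0.02 w 0.569 F [0.5 0.1 6.4] g 40.8 j [  8.  39.   1. 121.  -2.  20. -80.]
t 5.33 pos [ 0.4744 -0.0979  0.0607] yaw 0.02 w 0.57 F [-0.6 -0.4  6. ] g 40.8 j [  8.  39.   1. 121.  -2.  20. -80.]
```

```bash
python3 -m jog '[{"x":0,"y":0,"z":-20,"roll":0,"grip":-1},{"x":0,"y":0,"z":-60,"roll":0,"grip":-1},{"x":0,"y":0,"z":-100,"roll":0,"grip":-1},{"x":10,"y":-12,"z":-130,"roll":0,"grip":-1},{"x":35,"y":-45,"z":-130,"roll":0,"grip":-1},{"x":65,"y":-82,"z":-130,"roll":0,"grip":-1},{"x":95,"y":-120,"z":-130,"roll":0,"grip":-1},{"x":125,"y":-158,"z":-130,"roll":0,"grip":-1}]' |grep force; python3 -m jog '[{"x":30,"y":-38,"z":0,"roll":0,"grip":-1},{"x":52,"y":-66,"z":0,"roll":0,"grip":-1},{"x":60,"y":-76,"z":0,"roll":0,"grip":-1},{"x":60,"y":-76,"z":0,"roll":0,"grip":-1},{"x":60,"y":-76,"z":0,"roll":0,"grip":-1},{"x":60,"y":-76,"z":0,"roll":0,"grip":-1}]' >/dev/null; python3 to.py .659 .136 .0705
python3 - <<'E'
from fit import *
p=vision.capture("scene"); X=cloud(p); q=(.659,.136)
P=X[near(X,q,.06,.17,.22)]; print(circ(P,q,.025),len(P)); P=X[near(X,q,.06,.10,.3)]; print(np.percentile(P[:,2],[1,5]))
E
```

```text
wrist_force: [0.5, 0.1, -2.9]
gripper_force: 42.7
t 7.08 pos [0.6577 0.1347 0.1896] yaw -0.08 w 0.572 F [ 0.4 -0.9 -1.9] g 42.7 j [ -16.   40.    3.   86.   -2.   54. -102.]
shift mm [  1.3  -1.4 119.1]
[0.6559 0.1326] 278
[0.13273195 0.14290468]
```

```bash
python3 -m jog '[{"x":1.5,"y":-1.5,"z":30,"roll":0,"grip":-1},{"x":1.5,"y":-1.5,"z":60,"roll":0,"grip":-1},{"x":1.5,"y":-1.5,"z":85,"roll":0,"grip":-1},{"x":1.5,"y":-1.5,"z":105,"roll":0,"grip":-1},{"x":1.5,"y":-1.5,"z":112,"roll":0,"grip":-1},{"x":1.5,"y":-1.5,"z":114,"roll":0,"grip":-1},{"x":1.5,"y":-1.5,"z":116,"roll":0,"grip":-1},{"x":1.5,"y":-1.5,"z":116,"roll":0,"grip":-1}]' >/dev/null; python3 to.py .659 .136 .0705
```

```text
t 8.12 pos [0.6602 0.1381 0.074 ] yaw 0.04 w 0.569 F [ 0.5  0.2 -2.6] g 42.6 j [ -16.   48.    2.   90.   -3.   42. -102.]
shift mm [-1.2  2.1  3.5]
```

```bash
python3 -m jog '[{"x":0,"y":0,"z":1.5,"roll":0,"grip":-1},{"x":0,"y":0,"z":3,"roll":0,"grip":-1},{"x":0,"y":0,"z":3,"roll":0,"grip":-1}]'|grep -E "wrist|pos";python3 -m jog '[{"x":0,"y":0,"z":1,"roll":0,"grip":-1},{"x":0,"y":0,"z":1,"roll":0,"grip":-1}]'|grep -E "wrist|pos"
```

```text
tcp_pos: [0.6596, 0.138, 0.0702]
wrist_force: [0.7, -0.8, -2.5]
tcp_pos: [0.6599, 0.138, 0.0698]
wrist_force: [-0.3, -0.6, 1.5]
```

```bash
python3 -m jog '[{"x":0,"y":0,"z":0,"roll":0,"grip":0.3},{"x":0,"y":0,"z":0,"roll":0,"grip":0.6},{"x":0,"y":0,"z":0,"roll":0,"grip":1},{"x":0,"y":0,"z":0,"roll":0,"grip":1},{"x":0,"y":0,"z":-25,"roll":0,"grip":1},{"x":0,"y":0,"z":-60,"roll":0,"grip":1},{"x":0,"y":0,"z":-100,"roll":0,"grip":1},{"x":0,"y":0,"z":-120,"roll":0,"grip":1}]' |grep width;  python3 to.py .4955 .0888 .190
python3 - <<'E'
from fit import *
p=vision.capture("side"); X=cloud(p)
for k,q in(("red",(.659,.137)),("blue",(.495,.089))):
    P=X[near(X,q,.05,.04,.09)];T=X[near(X,q,.05,.1,.16)]; print(k,circ(P,q,.025),len(P),T.mean(0) if len(T) else 0,len(T))
E
```

```text
width: 0.996
t 9.75 pos [0.6609 0.1382 0.192 ] yaw 0.03 w 0.996 F [0.5 0.2 0.5] g 0.0 j [ -16.   40.    3.   85.   -2.   54. -102.]
shift mm [-165.4   49.3    1.3]
red [0.661  0.1373] 159 [0.65336284 0.14262379 0.1191621 ] 199
blue [0.4966 0.0887] 160 [0.49185257 0.09334135 0.11409137] 163
```

```bash
python3 -m jog '[{"x":-30,"y":9,"z":0,"roll":0,"grip":1},{"x":-75,"y":22,"z":0,"roll":0,"grip":1},{"x":-125,"y":37,"z":0,"roll":0,"grip":1},{"x":-155,"y":46,"z":0,"roll":0,"grip":1},{"x":-165,"y":49,"z":0,"roll":0,"grip":1},{"x":-165,"y":49,"z":20,"roll":0,"grip":1},{"x":-165,"y":49,"z":40,"roll":0,"grip":1},{"x":-165,"y":49,"z":40,"roll":0,"grip":1}]' |grep width;  python3 to.py .4955 .0888 .060
```

```text
width: 0.996
t 10.8 pos [0.4947 0.0891 0.148 ] yaw 0.05 w 0.996 F [-0.3  1.4 -0.2] g 0.0 j [ -15.   31.    2.  115.   -2.   34. -101.]
shift mm [ 0.9  0.2 88. ]
```

```bash
python3 -m jog '[{"x":1,"y":0,"z":30,"roll":0,"grip":1},{"x":1,"y":0,"z":60,"roll":0,"grip":1},{"x":1,"y":0,"z":88,"roll":0,"grip":1},{"x":1,"y":0,"z":88,"roll":0,"grip":1},{"x":1,"y":0,"z":88,"roll":0,"grip":0.3},{"x":1,"y":0,"z":88,"roll":0,"grip":0},{"x":1,"y":0,"z":88,"roll":0,"grip":-0.5},{"x":1,"y":0,"z":88,"roll":0,"grip":-1}]' 40 >/dev/null; python3 to.py;  python3 -m jog '[{"x":0,"y":0,"z":0,"roll":0,"grip":-1},{"x":0,"y":0,"z":-20,"roll":0,"grip":-1},{"x":0,"y":0,"z":-60,"roll":0,"grip":-1},{"x":0,"y":0,"z":-100,"roll":0,"grip":-1},{"x":0,"y":0,"z":-130,"roll":0,"grip":-1},{"x":0,"y":0,"z":-130,"roll":0,"grip":-1}]' 40 >/dev/null; python3 to.py .6625 -.1613 .190
```

```text
t 11.8 pos [0.4969 0.0891 0.0628] yaw 0.03 w 0.573 F [ 0.6 -1.4  7.3] g 41.0 j [ -14.   40.    2.  118.   -3.   22. -101.]
t 12.55 pos [0.4974 0.0893 0.1939] yaw 0.03 w 0.572 F [ 1.1  0.3 -2.6] g 42.2 j [ -15.   27.    3.  112.   -2.   40. -101.]
shift mm [165.  250.7   4.5]
```

```bash
python3 -m jog '[{"x":16,"y":25,"z":0,"roll":0,"grip":-1},{"x":45,"y":70,"z":0,"roll":0,"grip":-1},{"x":78,"y":118,"z":0,"roll":0,"grip":-1},{"x":110,"y":166,"z":0,"roll":0,"grip":-1},{"x":140,"y":212,"z":0,"roll":0,"grip":-1},{"x":158,"y":240,"z":0,"roll":0,"grip":-1},{"x":165,"y":250,"z":0,"roll":0,"grip":-1},{"x":165,"y":250,"z":0,"roll":0,"grip":-1}]' >/dev/null; python3 to.py
python3 -m jog '[{"x":0,"y":0,"z":0,"roll":0,"grip":-1},{"x":0,"y":0,"z":0,"roll":0,"grip":-1}]' >/dev/null; python3 to.py .6625 -.1613 .0705
```

```text
t 13.55 pos [ 0.6601 -0.1605  0.1901] yaw 0.02 w 0.577 F [-0.6  0.6 -2.3] g 42.2 j [ 10.  41.   2.  84.  -2.  55. -77.]
t 13.8 pos [ 0.6606 -0.159   0.1915] yaw 0.16 w 0.576 F [-0.3 -0.5 -1.8] g 42.2 j [ 10.  41.   2.  84.  -2.  55. -77.]
shift mm [  1.9   2.4 121. ]
```

```bash
python3 -m jog '[{"x":1.5,"y":2,"z":30,"roll":0,"grip":-1},{"x":1.5,"y":2,"z":60,"roll":0,"grip":-1},{"x":1.5,"y":2,"z":85,"roll":0,"grip":-1},{"x":1.5,"y":2,"z":105,"roll":0,"grip":-1},{"x":1.5,"y":2,"z":112,"roll":0,"grip":-1},{"x":1.5,"y":2,"z":115,"roll":0,"grip":-1},{"x":1.5,"y":2,"z":115,"roll":0,"grip":-1}]' >/dev/null; python3 to.py .6625 -.1613 .0705
for i in 1 2; do python3 to.py >/dev/null; done
python3 -m jog '[{"x":0,"y":0,"z":1,"roll":0,"grip":-1},{"x":0,"y":0,"z":1.5,"roll":0,"grip":-1},{"x":0,"y":0,"z":1.5,"roll":0,"grip":-1}]' |grep -E "wrist|pos"
```

```text
t 14.68 pos [ 0.663  -0.1631  0.0771] yaw 0.04 w 0.571 F [-0.2  0.7 -1.4] g 42.2 j [ 10.  49.   2.  88.  -2.  43. -77.]
shift mm [-0.5 -1.8  6.6]
tcp_pos: [0.6625, -0.163, 0.075]
wrist_force: [0.2, 0.7, -1.7]
```

```bash
python3 -m jog '[{"x":0,"y":0,"z":1,"roll":0,"grip":-1},{"x":0,"y":0,"z":2,"roll":0,"grip":-1},{"x":0,"y":0,"z":2,"roll":0,"grip":-1}]' |grep -E "wrist|pos"; python3 -m jog '[{"x":0,"y":0,"z":1,"roll":0,"grip":-1},{"x":0,"y":0,"z":1,"roll":0,"grip":-1}]' |grep -E "wrist|pos"
```

```text
tcp_pos: [0.6623, -0.1629, 0.0726]
wrist_force: [-0.6, -0.2, -1.6]
tcp_pos: [0.6625, -0.163, 0.072]
wrist_force: [-0.4, 0.2, -0.6]
```

```bash
python3 -m jog '[{"x":0,"y":0,"z":1,"roll":0,"grip":-1},{"x":0,"y":0,"z":1,"roll":0,"grip":-1}]' |grep -E "wrist|pos"; python3 -m jog '[{"x":0,"y":0,"z":0,"roll":0,"grip":0.3},{"x":0,"y":0,"z":0,"roll":0,"grip":0.6},{"x":0,"y":0,"z":0,"roll":0,"grip":1},{"x":0,"y":0,"z":0,"roll":0,"grip":1},{"x":0,"y":0,"z":-25,"roll":0,"grip":1},{"x":0,"y":0,"z":-60,"roll":0,"grip":1},{"x":0,"y":0,"z":-100,"roll":0,"grip":1},{"x":0,"y":0,"z":-120,"roll":0,"grip":1}]' |grep width
python3 - <<'E'
from fit import *
p=vision.capture("side"); X=cloud(p)
for k,q in(("blue",(.662,-.163)),("red",(.659,.137))):
    P=X[near(X,q,.05,.04,.09)];T=X[near(X,q,.05,.1,.16)]; print(k,circ(P,q,.025),len(P),T.mean(0) if len(T) else 0,len(T))
E
python3 to.py .397 -.3057 .15
```

```text
tcp_pos: [0.6627, -0.1631, 0.0719]
wrist_force: [-2.6, 0.2, 4.6]
width: 0.997
blue [ 0.6627 -0.1636] 141 [ 0.65627181 -0.15721176  0.1177599 ] 167
red [0.6605 0.1376] 161 [0.65359546 0.14186304 0.11927039] 195
t 16.98 pos [ 0.6646 -0.1636  0.1956] yaw 0.03 w 1.0 F [ 1.2 -0.1  0.8] g 0.0 j [ 10.  41.   3.  83.  -2.  55. -77.]
shift mm [-268.   141.9   44. ]
```

```bash
python3 -m jog '[{"x":-25,"y":13,"z":0,"roll":0,"grip":1},{"x":-70,"y":37,"z":0,"roll":0,"grip":1},{"x":-120,"y":64,"z":0,"roll":0,"grip":1},{"x":-170,"y":90,"z":20,"roll":0,"grip":1},{"x":-220,"y":117,"z":44,"roll":0,"grip":1},{"x":-255,"y":135,"z":70,"roll":0,"grip":1},{"x":-268,"y":142,"z":84,"roll":0,"grip":1},{"x":-268,"y":142,"z":84,"roll":0,"grip":1}]' |grep width; python3 -m jog '[{"x":0,"y":0,"z":0,"roll":0,"grip":1}]' >/dev/null
python3 - <<'E'
from fit import *
def wcloud(p):
    d=p["depth"]; v,u=np.mgrid[:400,:640].astype(float)
    a=(u-p["cx"])/p["fx"]; b=(v-p["cy"])/p["fy"]; r=np.hypot(a,b)+1e-9; k=np.tan(r)/r
    c=np.stack([a*k*d,b*k*d,d],-1); return (c-np.array(p["t"]))@np.array(p["R"])
p=vision.capture("wrist"); X=wcloud(p); save(p,"w3.png"); h=cv2.cvtColor(p["color"],cv2.COLOR_RGB2HSV)
q=(.397,-.306); m=near(X,q,.05,.012,.03)&(h[...,1]>120); P=X[m]; print(len(P),circ(P,q,.0245),circ(P,q),np.median(P[:,2]))
print(rect(P),np.nanmedian(X[near(X,q,.1,-.02,.01)][:,2]))
E
python3 to.py .397 -.3057 .004
```

```text
width: 1.004
2716 [ 0.3971 -0.3078] [ 0.3971 -0.3078  0.0245] 0.01915679922881311
(array([ 395.8, -308.1]), array([59. , 58.6]), 0.1, 2716) -0.0006007694978297119
t 18.15 pos [ 0.3961 -0.3048  0.1073] yaw 0.13 w 1.001 F [-0.1  0.3 -0.1] g 0.0 j [ 34.  35.   1. 117.  -1.  28. -55.]
shift mm [  0.7   0.9 103.3]
```

View pics/w3.png

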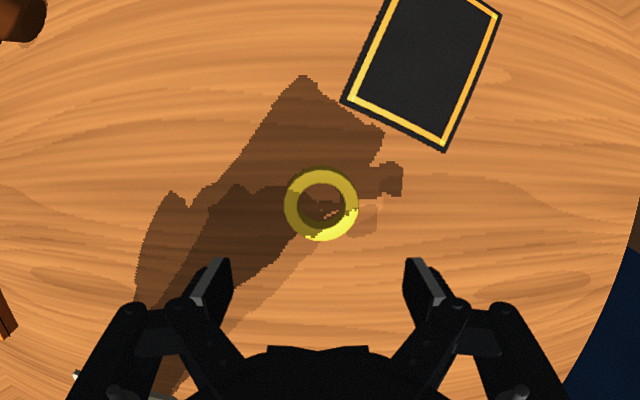

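The tape ring at (321,204) lies about midway between the fingertips, so I shift 2 mm and descend.

```bash
python3 -m jog '[{"x":1,"y":2,"z":35,"roll":0,"grip":1},{"x":1,"y":2,"z":70,"roll":0,"grip":1},{"x":1,"y":2,"z":92,"roll":0,"grip":1},{"x":1,"y":2,"z":102,"roll":0,"grip":1},{"x":1,"y":2,"z":102,"roll":0,"grip":1},{"x":1,"y":2,"z":102,"roll":0,"grip":0.6},{"x":1,"y":2,"z":102,"roll":0,"grip":0.4},{"x":1,"y":2,"z":102,"roll":0,"grip":0}]' 25 >/dev/null; python3 to.py; python3 -m jog '[{"x":0,"y":0,"z":0,"roll":0,"grip":-1},{"x":0,"y":0,"z":0,"roll":0,"grip":-1}]' 25 >/dev/null; python3 to.py
```

```text
t 19.15 pos [ 0.3962 -0.3076  0.0062] yaw 0.01 w 0.688 F [-0.   1.2  8.6] g 25.0 j [ 34.  46.   0. 119.  -1.  15. -55.]
t 19.4 pos [ 0.3962 -0.3076  0.0062] yaw 0.01 w 0.693 F [0.1 0.4 8.5] g 25.0 j [ 34.  46.   0. 119.  -1.  15. -55.]
```

```bash
python3 -m jog '[{"x":0,"y":0,"z":-15,"roll":0,"grip":-1},{"x":0,"y":0,"z":-50,"roll":0,"grip":-1},{"x":5,"y":-20,"z":-90,"roll":0,"grip":-1},{"x":12,"y":-60,"z":-120,"roll":0,"grip":-1},{"x":20,"y":-110,"z":-130,"roll":0,"grip":-1},{"x":29,"y":-160,"z":-130,"roll":0,"grip":-1},{"x":37,"y":-210,"z":-130,"roll":0,"grip":-1},{"x":46,"y":-260,"z":-130,"roll":0,"grip":-1}]' 30 | grep width; python3 -m jog '[{"x":9,"y":-50,"z":0,"roll":0,"grip":-1},{"x":17,"y":-100,"z":0,"roll":0,"grip":-1},{"x":26,"y":-150,"z":0,"roll":0,"grip":-1},{"x":34,"y":-200,"z":0,"roll":0,"grip":-1},{"x":43,"y":-250,"z":0,"roll":0,"grip":-1},{"x":51,"y":-300,"z":0,"roll":0,"grip":-1},{"x":60,"y":-350,"z":0,"roll":0,"grip":-1},{"x":66,"y":-390,"z":0,"roll":0,"grip":-1}]' |grep width; python3 to.py .523 .431 .137
```

```text
width: 0.683
width: 0.687
t 21.4 pos [0.5069 0.3454 0.1359] yaw 0.12 w 0.687 F [ 0.2 -1.5 -0.7] g 32.5 j [ -42.   40.    9.   98.   -9.   42. -119.]
shift mm [ 16.3 -85.5  -1. ]
```

```bash
cat >> fit.py <<'E'
def wcloud(p):
    d=p["depth"]; v,u=np.mgrid[:400,:640].astype(float)
    a=(u-p["cx"])/p["fx"]; b=(v-p["cy"])/p["fy"]; r=np.hypot(a,b)+1e-9; k=np.tan(r)/r
    c=np.stack([a*k*d,b*k*d,d],-1); return (c-np.array(p["t"]))@np.array(p["R"])
E
python3 -m jog '[{"x":-15,"y":0,"z":0,"roll":0,"grip":-1},{"x":-30,"y":0,"z":0,"roll":0,"grip":-1},{"x":-30,"y":0,"z":0,"roll":0,"grip":-1}]' >/dev/null
python3 to.py .523 .431 .137
python3 - <<'E'
from fit import *
p=vision.capture("wrist"); X=wcloud(p); save(p,"w4.png"); h=cv2.cvtColor(p["color"],cv2.COLOR_RGB2HSV)
q=(.523,.431); P=X[near(X,q,.04,.014,.05)]; print(len(P),P.mean(0),circ(P,q,.008),P[:,2].max())
m=near(X,q,.1,-.01,.02)&(h[...,0]>20)&(h[...,0]<36)&(h[...,1]>150); print(rect(X[m]))
E
```

```text
t 21.77 pos [0.4754 0.3416 0.1352] yaw 0.02 w 0.684 F [ 0.7  0.9 -1.5] g 32.5 j [ -44.   38.    9.  103.   -9.   40. -120.]
shift mm [ 47.6 -89.4  -1.9]
402 [0.52295483 0.42967051 0.0340285 ] [0.5215 0.4336] 0.04308628729338802
(array([515.9, 417. ]), array([149.4, 112.4]), 73.5, 10302)
```

View pics/w4.png

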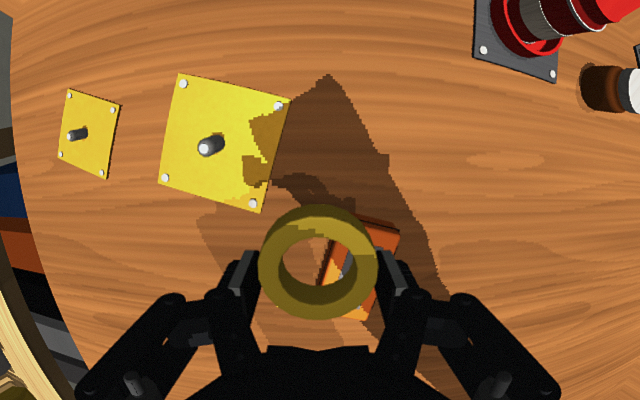

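The ring is held level at (318,262), and the post on the larger plate is at (210,146).

```bash
python3 -m jog '[{"x":15,"y":-30,"z":0,"roll":0,"grip":-1},{"x":32,"y":-62,"z":0,"roll":0,"grip":-1},{"x":47,"y":-91,"z":0,"roll":0,"grip":-1},{"x":47,"y":-91,"z":0,"roll":0,"grip":-1},{"x":47,"y":-91,"z":30,"roll":0,"grip":-1},{"x":47,"y":-91,"z":60,"roll":0,"grip":-1},{"x":47,"y":-91,"z":70,"roll":0,"grip":-1},{"x":47,"y":-91,"z":70,"roll":0,"grip":-1}]' |grep width; python3 to.py .5225 .4325 .0123
python3 - <<'E'
from fit import *
p=vision.capture("wrist"); save(p,"w5.png")
p=vision.capture("side"); X=cloud(p); h=cv2.cvtColor(p["color"],cv2.COLOR_RGB2HSV)
m=near(X,(.5225,.4325),.06,.05,.1)&(h[...,0]>20)&(h[...,0]<36)&(h[...,1]>120); print(circ(X[m],(.5225,.4325),.026),m.sum(),np.percentile(X[m][:,2],[2,98]))
E
```

```text
width: 0.686
t 22.82 pos [0.5242 0.4328 0.0647] yaw -0.02 w 0.686 F [ 0.6  0.4 -0.1] g 32.5 j [ -47.   50.    9.   89.  -10.   42. -124.]
shift mm [-1.7  0.2 52.4]
[0.5233 0.4356] 214 [0.05992852 0.08422632]
```

View pics/w5.png

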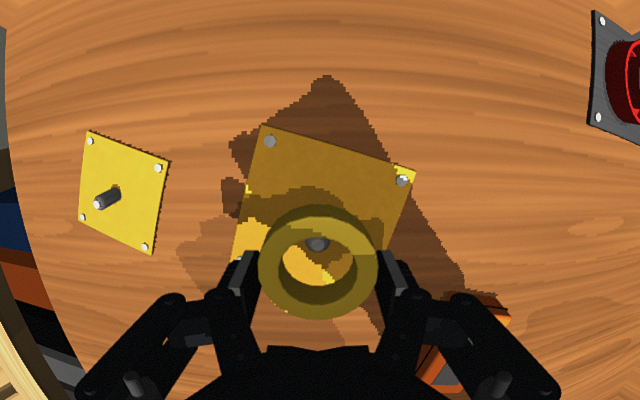

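The post is at (317,243), laterally centred in the hole and just below the ring.

```bash
python3 -m jog '[{"x":-1,"y":0,"z":10,"roll":0,"grip":-1},{"x":-1,"y":0,"z":18,"roll":0,"grip":-1},{"x":-1,"y":0,"z":24,"roll":0,"grip":-1},{"x":-1,"y":0,"z":28,"roll":0,"grip":-1}]' |grep wrist; python3 -m jog '[{"x":0,"y":0,"z":7,"roll":0,"grip":-1},{"x":0,"y":0,"z":14,"roll":0,"grip":-1},{"x":0,"y":0,"z":19,"roll":0,"grip":-1},{"x":0,"y":0,"z":20,"roll":0,"grip":-1},{"x":0,"y":0,"z":20,"roll":0,"grip":-1}]' |grep -E "wrist|pos"
```

```text
wrist_force: [-0.7, 0.7, -1.3]
tcp_pos: [0.5231, 0.434, 0.0169]
wrist_force: [0.2, -0.7, -0.2]
```

```bash
for i in 1 2; do python3 -m jog '[{"x":0,"y":0,"z":1,"roll":0,"grip":-1},{"x":0,"y":0,"z":2,"roll":0,"grip":-1},{"x":0,"y":0,"z":2,"roll":0,"grip":-1}]' |grep -E "wrist|pos"; done; python3 -m jog '[{"x":0,"y":0,"z":1,"roll":0,"grip":-1},{"x":0,"y":0,"z":1,"roll":0,"grip":-1}]' |grep -E "wrist|pos"
```

```text
tcp_pos: [0.523, 0.4339, 0.0148]
wrist_force: [-0.5, 0.4, -0.7]
tcp_pos: [0.5229, 0.4339, 0.0127]
wrist_force: [-0.2, 0.7, -0.2]
tcp_pos: [0.5231, 0.434, 0.0125]
wrist_force: [-1.3, -0.6, 4.3]
```

```bash
python3 -m jog '[{"x":0,"y":0,"z":0,"roll":0,"grip":0.6},{"x":0,"y":0,"z":0,"roll":0,"grip":0.8},{"x":0,"y":0,"z":0,"roll":0,"grip":1},{"x":0,"y":0,"z":0,"roll":0,"grip":1},{"x":0,"y":0,"z":-25,"roll":0,"grip":1},{"x":0,"y":0,"z":-65,"roll":0,"grip":1},{"x":-30,"y":30,"z":-100,"roll":7.5,"grip":1},{"x":-60,"y":65,"z":-120,"roll":15,"grip":1}]' |grep width; python3 -m jog '[{"x":-15,"y":12,"z":0,"roll":0,"grip":1},{"x":-30,"y":25,"z":0,"roll":0,"grip":1},{"x":-30,"y":25,"z":0,"roll":0,"grip":1}]' |grep width
python3 - <<'E'
from fit import *
p=vision.capture("wrist"); X=wcloud(p); save(p,"w6.png")
q=(.403,.306); P=X[near(X,q,.08,.028,.045)]; print("case w",rect(P),np.median(P[:,2]))
p=vision.capture("scene"); X=cloud(p)
h=cv2.cvtColor(p["color"],cv2.COLOR_RGB2HSV)
q=(.523,.433); m=near(X,q,.05,.018,.036)&(h[...,0]>20)&(h[...,0]<36)&(h[...,1]>120);P=X[m]
print("tape",rect(P),np.percentile(P[:,2],[5,50,95]))
E
python3 to.py .403 .3057 .1
```

```text
width: 1.0
width: 0.999
case w (array([402.8, 305.5]), array([58.5, 99.3]), 75.2, 7073) 0.033535370909958076
tape (array([524.8, 430.9]), array([57.7, 59.1]), 44.4, 166) [0.01942672 0.02669453 0.03033497]
t 26.52 pos [0.4286 0.3531 0.1321] yaw -14.96 w 1.002 F [1.1 0.1 0.3] g 0.0 j [ -51.   37.   14.  108.  -13.   37. -134.]
shift mm [-12.5  52.4  32. ]
```

View pics/w6.png

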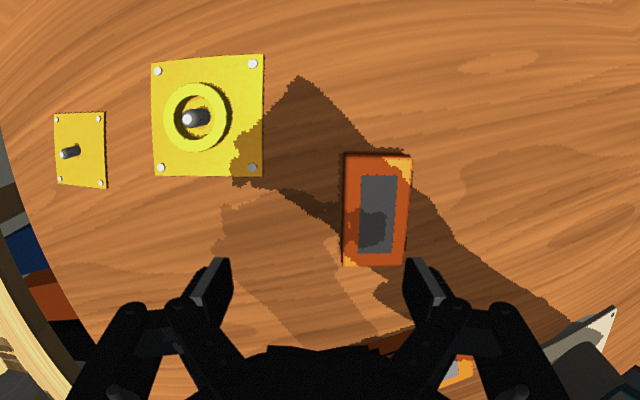

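The tape lies flat round the post at (197,117), and the case at (377,208) is parallel to the fingers and about 99 x 58 mm, so it is the right one.

```bash
python3 -m jog '[{"x":-6,"y":25,"z":0,"roll":0,"grip":1},{"x":-12.5,"y":52,"z":15,"roll":0,"grip":1},{"x":-12.5,"y":52,"z":40,"roll":0,"grip":1},{"x":-12.5,"y":52,"z":60,"roll":0,"grip":1},{"x":-12.5,"y":52,"z":60,"roll":0,"grip":1},{"x":-12.5,"y":52,"z":60,"roll":0,"grip":1}]' |grep width; python3 to.py .403 .3057 .007
```

```text
width: 1.0
t 27.27 pos [0.4031 0.3059 0.0722] yaw -14.98 w 1.0 F [0.5 0.5 0.2] g 0.0 j [ -47.   39.   10.  118.  -16.   24. -130.]
shift mm [-0.2  0.2 65.2]
```

```bash
python3 -m jog '[{"x":0,"y":0,"z":25,"roll":0,"grip":1},{"x":0,"y":0,"z":50,"roll":0,"grip":1},{"x":0,"y":0,"z":65,"roll":0,"grip":1},{"x":0,"y":0,"z":65,"roll":0,"grip":1},{"x":0,"y":0,"z":65,"roll":0,"grip":0.6},{"x":0,"y":0,"z":65,"roll":0,"grip":0.4},{"x":0,"y":0,"z":65,"roll":0,"grip":0},{"x":0,"y":0,"z":65,"roll":0,"grip":-1}]' 50 >/dev/null; python3 to.py; python3 -m jog '[{"x":0,"y":0,"z":0,"roll":0,"grip":-1},{"x":0,"y":0,"z":-15,"roll":0,"grip":-1},{"x":0,"y":0,"z":-50,"roll":0,"grip":-1},{"x":0,"y":0,"z":-95,"roll":0,"grip":-1},{"x":0,"y":0,"z":-140,"roll":0,"grip":-1},{"x":0,"y":0,"z":-160,"roll":0,"grip":-1},{"x":0,"y":0,"z":-160,"roll":0,"grip":-1}]' 50 >/dev/null; python3 to.py .46 -.29 .17
python3 - <<'E'
from fit import *
for n in("scene","side"):
    p=vision.capture(n); X=cloud(p); h=cv2.cvtColor(p["color"],cv2.COLOR_RGB2HSV)
    m=near(X,(.527,-.39),.13,-.02,.03)&((h[...,2]<70)|((h[...,0]>15)&(h[...,2]>170)&(h[...,1]>200))); print(rect(X[m]))
    m=near(X,(.527,-.39),.13,-.02,.03); m&=h[...,2]<70; m=cv2.morphologyEx(m.astype(np.uint8),cv2.MORPH_OPEN,np.ones((3,3)))>0; print(rect(X[m]))
E
```

```text
t 28.27 pos [0.4027 0.306  0.0079] yaw -14.96 w 0.645 F [-0.8  0.   5.1] g 53.2 j [ -45.   46.    7.  119.  -17.   16. -128.]
t 29.15 pos [0.4027 0.3061 0.1689] yaw -14.95 w 0.643 F [ 0.8  0.  -2.1] g 54.0 j [ -51.   30.   15.  114.  -13.   37. -133.]
shift mm [209.1 561.1  -2.6]
(array([ 526.4, -396.4]), array([ 73.2, 116.9]), 66.9, 1311)
(array([ 526.4, -396.3]), array([ 72.9, 116.9]), 66.8, 1309)
(array([ 523.3, -393.9]), array([101.8, 139.9]), 67.0, 265)
(array([ 534.6, -423.7]), array([102.2,  44. ]), 7.5, 91)
```

```bash
python3 -m jog '[{"x":15,"y":27,"z":0,"roll":0,"grip":-1},{"x":40,"y":72,"z":0,"roll":0,"grip":-1},{"x":66,"y":118,"z":0,"roll":0,"grip":-1},{"x":92,"y":165,"z":0,"roll":0,"grip":-1},{"x":118,"y":212,"z":0,"roll":0,"grip":-1},{"x":143,"y":257,"z":0,"roll":0,"grip":-1},{"x":154,"y":290,"z":0,"roll":0,"grip":-1},{"x":158,"y":335,"z":0,"roll":0,"grip":-1}]' |grep width;  python3 -m jog '[{"x":4,"y":50,"z":0,"roll":1,"grip":-1},{"x":8,"y":100,"z":0,"roll":2,"grip":-1},{"x":12,"y":150,"z":0,"roll":4,"grip":-1},{"x":16,"y":200,"z":0,"roll":6,"grip":-1},{"x":20,"y":245,"z":0,"roll":8,"grip":-1},{"x":21,"y":265,"z":0,"roll":8,"grip":-1},{"x":21,"y":265,"z":0,"roll":8,"grip":-1},{"x":21,"y":265,"z":0,"roll":8,"grip":-1}]' |grep width
python3 to.py .525 -.395 .1
python3 - <<'E'
from fit import *
p=vision.capture("wrist"); X=wcloud(p); save(p,"w7.png"); np.savez("w7.npz",X=X,c=p["color"])
h=cv2.cvtColor(p["color"],cv2.COLOR_RGB2HSV)
m=near(X,(.525,-.395),.12,-.01,.02)&(h[...,2]<70); print(rect(X[m]))
E
```

```text
width: 0.649
width: 0.64
t 31.25 pos [ 0.4199 -0.3186  0.1658] yaw -22.9 w 0.64 F [-0.1  0.1 -2.4] g 53.9 j [ 25.  32.  13. 111. -11.  39. -68.]
shift mm [126.7  29.6  65.4]
(array([ 507.2, -380.5]), array([113.7, 170.5]), 66.9, 10993)
```

View pics/w7.png

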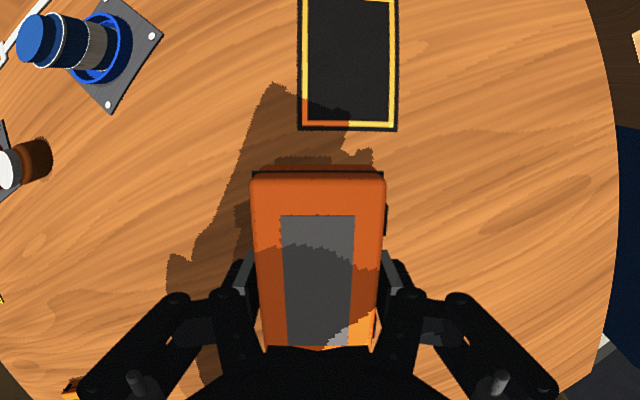

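The case is held square, and the pad's near part is at (298–398, 0–130), cut off at the top. I'll fit its edges.

Run:
```python
from fit import *
d=np.load("w7.npz"); X=d["X"]; h=cv2.cvtColor(d["c"],cv2.COLOR_RGB2HSV)
# pad pixels: dark outer border
th=np.radians(-23); ex=np.array([np.cos(th),np.sin(th)]); ey=np.array([-np.sin(th),np.cos(th)])
roi=np.zeros((400,640),bool); roi[3:140,285:410]=1
wood=(h[...,0]<16)&(h[...,2]>90)&(h[...,1]<200)
or_=roi&(h[...,0]>=5)&(h[...,1]>190)&(h[...,2]>140)
print("orange",or_.sum(),"orange hsv",np.median(h[or_],0),"z",np.nanmedian(X[or_][:,2]),"wood hsv",h[60,280],h[60,450])
dk=roi&(h[...,2]<60); 
for nm,m in(("orange",or_),("dark",dk)):
    P=X[m][:,:2]; a=P@ex; b=P@ey
    L=[];Rr=[]
    for lo in np.arange(.565,.66,.005):
        k=(a>lo)&(a<lo+.005)
        if k.sum()>20: L.append((lo,b[k].max())); Rr.append((lo,b[k].min()))
    L=np.array(L);Rr=np.array(Rr); print(nm,np.round(L.T,4).tolist(),np.round(Rr[:,1],4).tolist())
    N=[]
    for lo in np.arange(-.20,-.1,.01):
        k=(b>lo)&(b<lo+.01)
        if k.sum()>20:N.append((lo,a[k].min()))
    print(" near",np.round(N,4).tolist())
```

```text
orange 326 orange hsv [ 11. 205. 212.] z 0.003716053226275763 wood hsv [ 14 161 220] [ 14 165 206]
orange [[0.565, 0.57, 0.575, 0.58, 0.585, 0.59], [-0.1351, -0.1147, -0.1147, -0.1147, -0.1147, -0.1148]] [-0.1596, -0.1597, -0.1187, -0.1187, -0.1187, -0.1187]
 near [[-0.16, 0.5693], [-0.15, 0.569], [-0.14, 0.5691], [-0.13, 0.5701], [-0.12, 0.5702]]
dark [[0.565, 0.57, 0.575, 0.58, 0.585, 0.59, 0.595, 0.6, 0.605, 0.61, 0.615, 0.62, 0.625, 0.63, 0.635, 0.64, 0.645, 0.65, 0.655, 0.66], [-0.1099, -0.1095, -0.1095, -0.1096, -0.1096, -0.1099, -0.1098, -0.11, -0.11, -0.11, -0.1109, -0.1109, -0.11, -0.1109, -0.1109, -0.1097, -0.1099, -0.1109, -0.1098, -0.1108]] [-0.2081, -0.208, -0.2088, -0.2085, -0.2085, -0.2082, -0.2083, -0.2083, -0.2082, -0.208, -0.2087, -0.2083, -0.2076, -0.2087, -0.2088, -0.2088, -0.2086, -0.2087, -0.2086, -0.2084]
 near [[-0.2, 0.5653], [-0.19, 0.5649], [-0.18, 0.5647], [-0.17, 0.5645], [-0.16, 0.5643], [-0.15, 0.5642], [-0.14, 0.5641], [-0.13, 0.5641], [-0.12, 0.5641], [-0.11, 0.5673]]
```

```bash
python3 -m jog '[{"x":20,"y":5,"z":0,"roll":0,"grip":-1},{"x":60,"y":14,"z":0,"roll":0,"grip":-1},{"x":100,"y":24,"z":0,"roll":0,"grip":-1},{"x":120,"y":29,"z":20,"roll":0.2,"grip":-1},{"x":125.5,"y":30,"z":60,"roll":0.2,"grip":-1},{"x":125.5,"y":30,"z":95,"roll":0.2,"grip":-1},{"x":125.5,"y":30,"z":116,"roll":0.2,"grip":-1},{"x":125.5,"y":30,"z":116,"roll":0.2,"grip":-1}]' |grep width; python3 -m jog '[{"x":0,"y":0,"z":0,"roll":0,"grip":-1},{"x":0,"y":0,"z":0,"roll":0,"grip":-1}]'>/dev/null;  python3 to.py .524 -.395 .0122
python3 - <<'E'
from fit import *
p=vision.capture("scene"); X=cloud(p); h=cv2.cvtColor(p["color"],cv2.COLOR_RGB2HSV); save(p,"s2.png")
cv2.imwrite("pics/s2c.png",cv2.resize(p["color"][240:390,90:290,::-1],None,fx=4,fy=4,interpolation=cv2.INTER_CUBIC))
E
```

```text
width: 0.645
t 32.55 pos [ 0.5249 -0.3977  0.0525] yaw -23.16 w 0.644 F [-0.1  0.6 -1. ] g 53.8 j [ 28.  50.  11.  93. -13.  38. -67.]
shift mm [-2.  -2.1 40.3]
```

View pics/s2c.png

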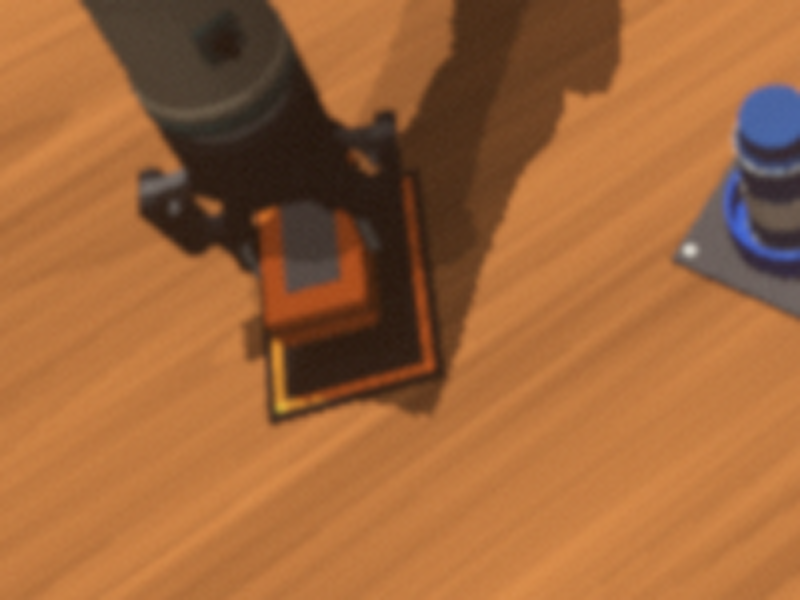

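The case is in parallel over the pad (crop about 265–375, 205–345). I'll lower it with a 2 mm correction.

```bash
python3 -m jog '[{"x":-2,"y":-2,"z":12,"roll":0,"grip":-1},{"x":-2,"y":-2,"z":24,"roll":0,"grip":-1},{"x":-2,"y":-2,"z":32,"roll":0,"grip":-1},{"x":-2,"y":-2,"z":35,"roll":0,"grip":-1},{"x":-2,"y":-2,"z":36,"roll":0,"grip":-1},{"x":-2,"y":-2,"z":36,"roll":0,"grip":-1}]'|grep wrist;  python3 to.py .524 -.395 .0122; python3 -m jog '[{"x":0,"y":0,"z":1,"roll":0,"grip":-1},{"x":0,"y":0,"z":2,"roll":0,"grip":-1},{"x":0,"y":0,"z":2,"roll":0,"grip":-1}]' |grep -E "wrist|pos"
```

```text
wrist_force: [-0.2, 0.3, -1.9]
t 33.35 pos [ 0.5231 -0.3945  0.015 ] yaw -23.17 w 0.642 F [-0.2  0.3 -1.9] g 53.9 j [ 29.  52.  10.  94. -14.  35. -67.]
shift mm [1.  0.1 2.8]
tcp_pos: [0.5229, -0.3943, 0.0128]
wrist_force: [-0.7, -0.7, -2.7]
```

```bash
python3 -m jog '[{"x":0,"y":0,"z":1,"roll":0,"grip":-1},{"x":0,"y":0,"z":1,"roll":0,"grip":-1}]' |grep -E "wrist|pos"; python3 -m jog '[{"x":0,"y":0,"z":0.7,"roll":0,"grip":-1},{"x":0,"y":0,"z":0.7,"roll":0,"grip":-1}]' |grep -E "wrist|pos"
```

```text
tcp_pos: [0.523, -0.3944, 0.012]
wrist_force: [-0.5, 0.4, -0.4]
tcp_pos: [0.5231, -0.3944, 0.012]
wrist_force: [-1.8, 1.6, 3.9]
```

Contact. I'll release, lift and check.

```bash
python3 -m jog '[{"x":0,"y":0,"z":0,"roll":0,"grip":0.5},{"x":0,"y":0,"z":0,"roll":0,"grip":0.8},{"x":0,"y":0,"z":0,"roll":0,"grip":1},{"x":0,"y":0,"z":0,"roll":0,"grip":1},{"x":0,"y":0,"z":-25,"roll":0,"grip":1},{"x":0,"y":0,"z":-70,"roll":0,"grip":1},{"x":0,"y":0,"z":-120,"roll":0,"grip":1},{"x":-30,"y":0,"z":-150,"roll":0,"grip":1}]' |grep width; python3 -m jog '[{"x":-40,"y":0,"z":0,"roll":0,"grip":1},{"x":-90,"y":0,"z":-30,"roll":0,"grip":1},{"x":-100,"y":0,"z":-30,"roll":0,"grip":1},{"x":-100,"y":0,"z":-30,"roll":0,"grip":1}]' |grep width
python3 - <<'E'
from fit import *
p=vision.capture("wrist"); X=wcloud(p); save(p,"w8.png"); P=X[near(X,(.524,-.395),.09,.03,.05)]; print(rect(P),np.percentile(P[:,2],[5,50,95]))
p=vision.capture("scene"); X=cloud(p); save(p,"s3.png")
for k,q,z in(("jar",(.608,.014),.06),("red",(.66,.137),.09),("blue",(.662,-.163),.09)):
    P=X[near(X,q,.05,.04,z)]; print(k,circ(P,q,.027 if k=="jar" else .025))
E
```

```text
width: 1.002
width: 1.002
(array([ 521.7, -395.9]), array([58.2, 99.6]), 66.9, 5892) [0.03566898 0.03738379 0.03885437]
jar [0.6051 0.0154]
red [0.6583 0.1369]
blue [ 0.6602 -0.1641]
```

View pics/w8.png

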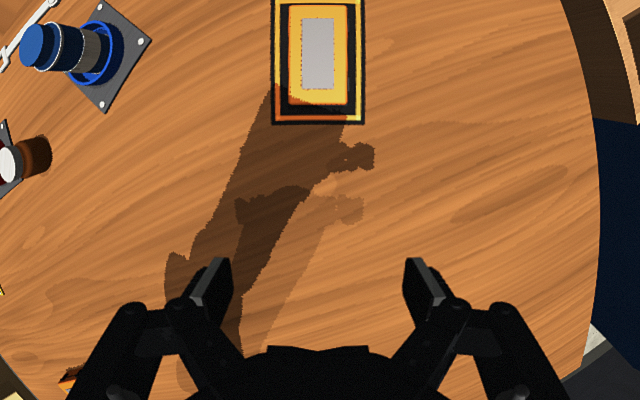

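View pics/s3.png

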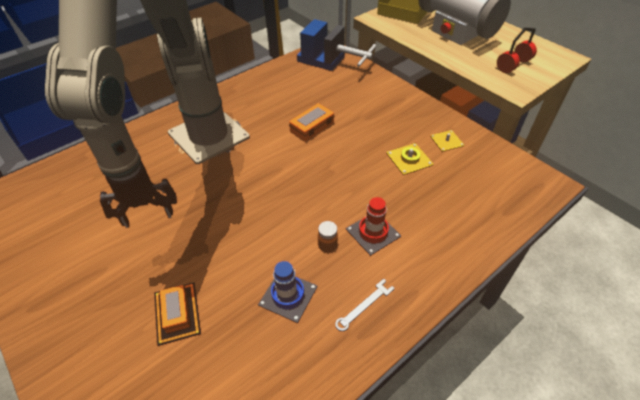

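All is in place: the case (318,55 in the wrist view) sits centred and parallel in the outline. In the scene view the cans stand in their own cups at (375,222) and (287,285), the tape is over the larger post at (410,155), and the jar and wrench have not moved.

```bash
python3 -c "
from bench import env; print(env.job_done())"
```

```text
the job is handed in; nothing more can be done
None
```

The job is handed in: both cans stand in their matching cups, the tape lies flat over the larger post, and the case sits lined up inside the outline, with the jar and wrench left where they were.

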